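Press a bearing bush home with the ratchet arbor press

ROBOT

A 7-joint arm with a two-finger parallel gripper is mounted at the origin on the work surface. World frame = base frame: x ahead of the robot, y to its left, z up, the work surface at z = 0. Lengths are in mm, angles in rad, forces in N, time in s.
With the tool pointing down it reaches from about 400 to 900 mm from the base axis. Payload 5.6 kg.
Tool frame: the origin (TCP) lies midway between the tips of the shut fingers; the grasp point (between the pads) lies 19 mm behind it; x points along the fingers, y is the direction in which the jaws open and shut, and the axes are right-handed (so a half turn about x gives the same grasp; the last joint's range is limited). The gripper opens to 92 mm and grips with 3 to 60 N. Pads are 20 mm wide; open, the fingers measure 128 mm over their backs; the gripper's body (75 mm by 189 mm) begins 69 mm behind the grasp point.
Start: joints at [-1.27, 0.468, -0.012, 1.603, 0.006, 1.071, -0.056], TCP at [219.135, 611.955, 214.592] pointing down, gripper open.
Joint ranges: [-2.53, 2.53], [-0.31, 2.02], [-1.57, 1.55], [0.28, 2.44], [-1.29, 4.43], [0.15, 1.84], [-2.92, 2.92]. Speed limits (rad/s): [2.57, 2.57, 3.14, 3.14, 3.14, 3.14, 3.14].

INTERFACE

Orientations are given as a rotation vector (axis times angle).
In Python, from cell import robot, grip, kin, viewer gives the robot as it stands. Calls block until the motion is done:
- robot.movep(position, orientation): joint-space move of the TCP to a pose.
- robot.servo_line(position, feed=150, rotation=None): straight line of the TCP; rotation=None keeps the orientation; feed is the mean speed in mm/s.
- robot.goto_joints(angles): joint-space move.
- grip(opening, newtons=None): opening from 0.0 (shut) to 1.0 (fully open); newtons is the grip in N (None keeps the last); returns when the fingers have stopped.
- robot.hold(seconds).
- kin.ik(position, orientation): joint angles nearest the present ones, or None.
- robot.observe(): the state.
- viewer.read_camera(name): name is "scene" or "top" or "wrist"; returns the picture (400x640x3 uint8, red, green, blue); there is no depth.
- viewer.camera_info(name): a dict with "camera_matrix" (3x3 intrinsics, pixels), "k1" (the pictures are not rectified: a ray, as slopes to the right and down, at radius r is drawn at 1 + k1 r^2 times it, then the intrinsics apply), "R" (3x3) and "t" (3): a world point X has camera coordinates R X + t. Camera axes: x right, y down, z forward; pixel columns grow to the right and rows downward; lengths in mm; the calibration is good to about 2 mm. A picture is of the moment at which its call begins: read the wrist's pose just before it. camera_info takes no time and is no camera call; for the wrist camera it gives the pose at the moment of the call.
A pose or a line that the arm cannot do raises robot.IKError and nothing moves.
- robot.job_done(): hands the job in, once; it reports no verdict.
Trained networks look in the newest picture that a camera, given by its name, has taken for a name from the list of things; names that differ only in an ending like _2 or _b are one class to them, and where a whole thing is asked for, a point or a joint stands for the part that bears it (a point fixed in the world has none). Each returns a list of dicts, best first, with "confidence" (0 to 1); they miss things now and then, are a little off and sometimes report something else, mostly with a low value. They report only what shows in the picture. A call takes as long as a camera call.
- viewer.silhouettes(name, camera): "mask" (400x640 bool, what is visible of it).
- viewer.pinpoint(name, camera): "at" ([x, y, z] in mm, in the coordinates of the camera as it stood for that picture, good to about 4 mm: a listed point, or the origin of a listed thing).
The state is a dict: "t": time; "joints": joint angles; "joint_velocities": joint speeds; "joint_torque": joint torques, N m; "tcp_pos": TCP position; "tcp_rot": TCP orientation; "contact_force": force on the tool from outside, world axes, zero at the start; "wrist_torque": the same for the moment, N m; "grip_width": opening from 0.0 (shut) to 1.0 (fully open).
Only numpy, scipy, OpenCV 4.12 (cv2) and the standard library are available. Lean on these libraries where they do the work, as an engineer would, in place of code of your own. Each camera call takes 0.05 s, during which the arm holds its last target.

TASK

A bronze bush stands started in a brass clock plate, on the drawn-out slide of the green ratchet press. Take the brass-capped, cone-nosed pusher from the wooden stand, set it upright, nose down, in the bush's conical mouth, let it go and run the slide fully home under the ram. Then hold the lever by its grip and pump it, tooth by tooth, until the bush is fully home and the ram comes up solid: lean on it firmly at that point but do not force it, then leave the lever raised with the pusher still standing under the ram, working the press by its lever only and leaving everything else on the bench alone.

Things in the scene. Friction and masses are not known exactly. Their poses are not given: they have to be found in the camera images.
- cone_pusher_center (a point): centre (half-way up) of the cone-nosed pusher: a polished steel cylinder 23 mm in diameter, 64 mm high, 0.11 to 0.22 kg, with a brass cap (its top 10 mm, seen from above); its lowest 16.5 mm taper at 20 deg to the axis to a flat nose 11 mm across. It stands nose down, z up, in one of the stand's holes, sunk 20 mm: 44 mm are free. Its rotation about its axis means nothing.
- cone_pusher: the same pusher; the origin is at its nose, at the very bottom.
- stand: dark wooden block, 60 mm (x) by 200 mm (y) by 40 mm high, fixed to the bench, origin at the centre of its underside. Three holes 24.5 mm wide and 20 mm deep, in a row along its y axis at -66, 0 and +66 mm, hold the three pushers; which one stands where changes.
- bush_mouth (a point): centre of the top of the bronze bush. Flange 42 mm across; conical mouth 26 mm wide, 22 mm deep, tapering at 20 deg to the axis. With the pusher seated, the pusher's centre is 11.5 mm and its top 43.5 mm above this point. The axes are the press's: -x is the press's front (roughly towards the robot), +y the side to which the slide is drawn out, z up. The brass plate around it is 66 by 78 mm.
- bush (a joint): how far the bush's flange stands above the plate (m): 0 = fully home on the plate, 0.003 to 0.007 at the start. A press fit: it takes 45 to 60 N under the ram to move, more than can be pushed by hand, and stays where it is.
- slide_knob (a point): centre of the slide's red knob: 24 mm in diameter, 20 mm high (its top 10 mm above this point), on a steel post 14 mm thick whose lowest free point is 42 mm below this one. It lies 105 mm along +y from the bush's axis and moves with the slide. Axes as for the bush.
- slide (a joint): travel of the slide (m): 0 = fully drawn out, 0.115 = home against its stop, the bush then exactly under the ram. It moves along the -y axis of the point slide_knob. Takes 3 to 4 N and stays where it is left.
- ram_face (a point): centre of the lower face of the square steel ram, 22 by 22 mm. At the start it is 3.5 mm or more above the top of a seated pusher. The green press head around it is 62 mm wide (y), from 165 to 237 mm above the bench; it reaches 40 mm in front of the ram's axis (-x) and 132 mm behind it; the ram stands up to 75 mm above it. Axes as for the bush.
- ram: the ram; origin at the centre of its lower face. A rack and pinion tie it to the ratchet wheel: about 5.1 mm down for each tooth. It stays where it is left.
- ratchet: the dark steel ratchet wheel, 68 mm in diameter, 16 teeth, on the press's -y side, driven by the brass pawl on the lever. Origin at its centre.
- lever_grip (a point): point on the axis of the lever's black rubber grip, 170 mm from the pivot. The grip is a round bar 22 mm in diameter, from 134 to 206 mm from the pivot, free on all sides. Its -x axis points along the lever away from the pivot, y is level and parallel to the pivot's axis. The lever swings in an upright plane on the press's -y side and points to the press's front.
- lever_pivot (a point): the lever's pivot, on the lever's axis, 200 mm above the bench, 24 mm behind (+x) and 58 mm to the -y side of the ram's axis. Its axes turn with the lever, as those of the grip. Wheel and pawl lie within 60 mm of it.
- lever (a joint): angle of the lever (rad): 0 = raised, 20 deg (0.35 rad) above level; 0.62 = down; stops at both. It stays where left. A tooth is 0.393 rad: each full stroke down advances one tooth. At the grip: 4 N up, 4 N down running free, 6 to 8 N pressing the bush. With the bush home the force climbs steeply (within 10 mm of grip travel) part-way down a stroke: 12 to 20 N, held a moment, is the firm lean wanted, over 32 N marks the work. 2 to 5 strokes.
- flat_pusher: another pusher in the stand, dark steel with a dark top, the same size; leave it. Origin at its bottom.
- cup_pusher: another pusher in the stand, dark steel with a blue top, the same size; leave it. Origin at its bottom.
- clock_wheel: brass clock wheel lying on the bench, 74 mm in diameter, 22 mm high at its hub; leave it.
- barrel: brass mainspring barrel, 58 mm in diameter, 44 mm high; leave it.
- loupe: black eye loupe, 38 mm in diameter, 34 mm high; leave it.
- screwdriver: screwdriver lying on the bench, 150 mm long; leave it.
- hammer: small hammer lying on the bench, 200 mm long; leave it.
- oil_jar: amber glass oil jar with a black cap, 42 mm in diameter, 45 mm high; leave it.

How it is judged:
By the outcome, as a careful person would: the job done as asked, in the order asked, and still so for the second after the job is handed in, with the robot touching nothing.
It also fails if it takes over 72 s, if anything falls off the work surface, if the arm or the gripper's body presses on something with over 40 N, if the wrist force passes 120 N, or if a joint passes its speed limit or range.

## Working session

There is one attempt and no reset: what is moved stays moved. The work goes in short steps, each a Python script; the robot and the scene stay as the last script left them, time stands still between calls to the robot, and variables do not carry over. Pictures are saved under pics/ and viewed, and the job is handed in when it is done.

```bash
ls; mkdir -p pics; cat > h.py <<'E'
import numpy as np, cv2
from scipy.spatial.transform import Rotation as Ro
from cell import robot, grip, kin, viewer
def save(n,cam):
    im=viewer.read_camera(cam); cv2.imwrite('pics/'+n+'.png',im[:,:,::-1]); return im
def loc(name,cam):
    i=viewer.camera_info(cam);R=np.array(i['R']);t=np.array(i['t'])
    return [(round(d['confidence'],2),np.round(R.T@(np.array(d['at'])-t),1)) for d in viewer.pinpoint(name,cam)]
def proj(X,cam,i=None):
    i=i or viewer.camera_info(cam);c=np.array(i['R'])@np.array(X)+np.array(i['t'])
    s=c[:2]/c[2];s=s*(1+i['k1']*(s@s));K=np.array(i['camera_matrix']);return (K@[s[0],s[1],1])[:2]
def ray(px,cam,i=None):
    i=i or viewer.camera_info(cam);K=np.array(i['camera_matrix'])
    d=np.linalg.solve(K,[px[0],px[1],1])[:2];s=d.copy()
    for _ in range(20): s=d/(1+i['k1']*(s@s))
    R=np.array(i['R']);return -R.T@np.array(i['t']), R.T@np.array([s[0],s[1],1])
def atz(px,cam,z,i=None):
    o,d=ray(px,cam,i);return o+d*(z-o[2])/d[2]
def st():
    o=robot.observe();print('t',round(o['t'],2),'p',np.round(o['tcp_pos'],1),'r',np.round(o['tcp_rot'],3),'F',np.round(o['contact_force'],1),'g',round(o['grip_width'],3));return o
E
python3 - <<'E'
from h import *
st()
for c in ['scene','top','wrist']:
    save('a_'+c,c)
    i=viewer.camera_info(c);print(c,np.round(-np.array(i['R']).T@np.array(i['t'])))
    for n in ['cone_pusher_center','cone_pusher','stand','bush_mouth','slide_knob','ram_face','ratchet','lever_grip','lever_pivot','flat_pusher','cup_pusher']:
        print(n,loc(n,c)[:2])
st()
E
```

```text
pics
t 0.0 p [219.  611.4 213.7] r [ 0.268  1.554 -0.271] F [-0.1  0.3  0.5] g 1.001
scene [1632.  550. 1004.]
cone_pusher_center [(0.63, array([456.1, 198.4,  51.6]))]
cone_pusher [(0.59, array([451. , 198.3,  20.4])), (0.4, array([455.3, 200.7,  49.8]))]
stand [(0.79, array([452.5, 266. ,   1. ]))]
bush_mouth [(0.49, array([619.5, -15.9,  88.3]))]
slide_knob [(0.6, array([455.1, 197.1,  52.3]))]
ram_face [(0.24, array([ 612.7, -496.7,   -4.5]))]
ratchet [(0.45, array([ 636.8, -153.3,  200.2]))]
lever_grip []
lever_pivot [(0.67, array([ 629.7, -169.2,  199.8]))]
flat_pusher [(0.54, array([464.6, 330.5,  20. ])), (0.54, array([456.8, 265.5,  18.1]))]
cup_pusher [(0.66, array([458.9, 267.3,  14.4]))]
top [ 509.  -13. 1195.]
cone_pusher_center [(0.64, array([451.2, 203.4,  52.9])), (0.57, array([ 423.5, -299. ,    2.4]))]
cone_pusher [(0.51, array([464.9, 100.5,   1.6])), (0.37, array([451.6, 200.6,  21.3]))]
stand [(0.84, array([458.7, 263.8,   1.1])), (0.73, array([ 468.7, -164.5,  254.8]))]
bush_mouth [(0.72, array([614.2, -12.9,  89.1])), (0.47, array([455.1, 202.8,  56.3]))]
slide_knob [(0.75, array([629.8,  89. , 106.8]))]
ram_face []
ratchet []
lever_grip [(0.78, array([ 470.3, -167. ,  255. ]))]
lever_pivot [(0.84, array([ 629.2, -175.9,  197. ])), (0.26, array([460.4, 330.8,  21.5]))]
flat_pusher [(0.51, array([460.7, 330.5,  22.5]))]
cup_pusher [(0.63, array([457.2, 263.4,  20.1]))]
wrist [144. 640. 384.]
cone_pusher_center []
cone_pusher []
stand []
bush_mouth []
slide_knob []
ram_face []
ratchet []
lever_grip []
lever_pivot []
flat_pusher []
cup_pusher []
t 1.8 p [219.1 612.  214.6] r [ 0.27   1.554 -0.27 ] F [ 0.2  0.1 -0.1] g 0.999
```

View pics/a_scene.png

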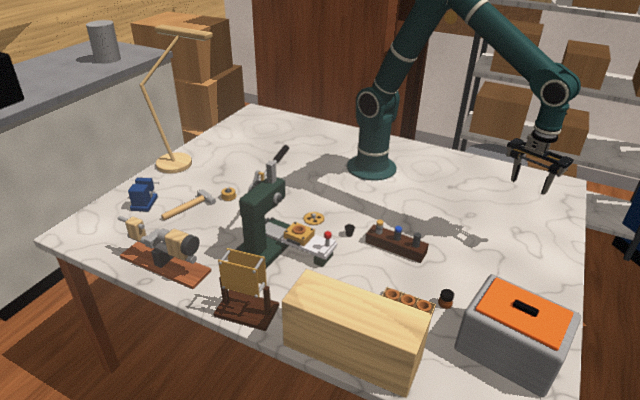

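View pics/a_top.png

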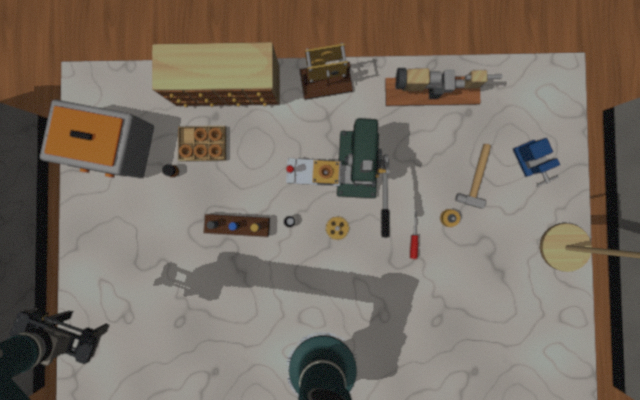

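```bash
python3 - <<'E'
import cv2
im=cv2.imread('pics/a_top.png');cv2.imwrite('pics/a_top_c.png',cv2.resize(im[110:270,190:450],None,fx=3,fy=3,interpolation=3))
E
```

```text
(no output)
```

View pics/a_top_c.png

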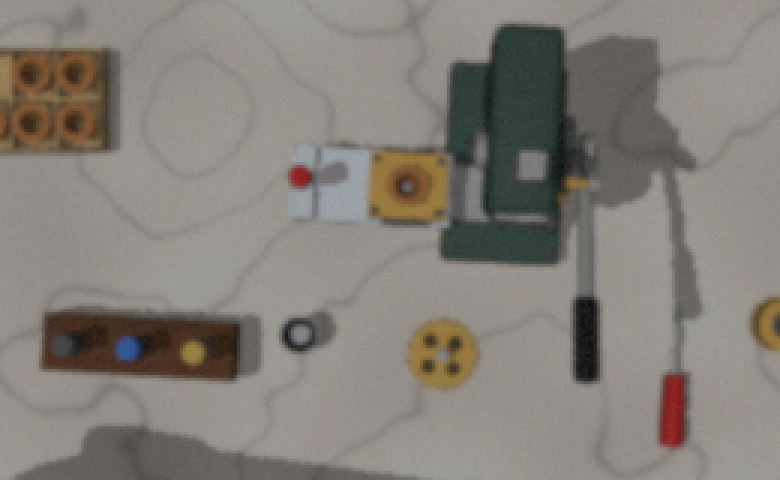

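```bash
python3 - <<'E'
from h import *
robot.movep([452,205,190],down(-.05).as_rotvec());st()
save('b1','wrist')
for n in ['cone_pusher_center','cone_pusher','stand']: print(n,loc(n,'wrist')[:2])
m=viewer.silhouettes('cone_pusher','wrist')
for d in m[:2]:
    ys,xs=np.nonzero(d['mask']);print(d['confidence'],xs.min(),xs.max(),ys.min(),ys.max())
for X in [(452,202,84),(452,202,52)]: print(proj(X,'wrist'))
st()
E
```

```text
t 3.52 p [451.7 206.6 190. ] r [ 1.244  1.187 -1.244] F [-0.6  0.2 -0.4] g 1.002
cone_pusher_center [(0.72, array([455.4, 197. ,  50. ]))]
cone_pusher [(0.9, array([449.8, 205.9,  19.5]))]
stand [(0.75, array([456.4, 264.4,  -2.7]))]
0.96 311 339 181 220
[322.62928024 203.95373186]
[322.58707995 193.41736456]
t 3.77 p [451.8 205.7 189.9] r [ 1.245  1.186 -1.245] F [1.  0.3 0.1] g 0.999
```

View pics/b1.png

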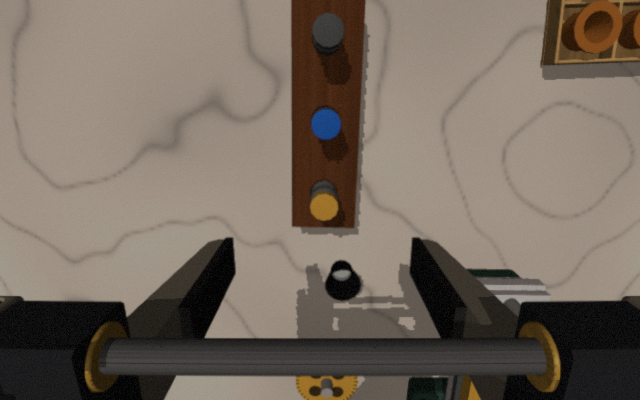

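```bash
python3 - <<'E'
from h import *
im=cv2.imread('pics/b1.png').astype(int)
b,g,r=im[:,:,0],im[:,:,1],im[:,:,2]
m=((r-b>60)&(r>120)).astype(np.uint8);m[:, :300]=0;m[:,350:]=0;m[:170]=0;m[240:]=0
ys,xs=np.nonzero(m);c=((xs.min()+xs.max())/2,(ys.min()+ys.max())/2);print(c,xs.min(),xs.max(),ys.min(),ys.max(),len(xs))
P=atz((xs.mean(),ys.mean()),'wrist',84);print(P)
X,Y=P[:2]
R=down(-.05).as_rotvec()
robot.movep([X,Y,115],R)
robot.servo_line([X,Y,54],feed=90)
st();save('b2','wrist')
E
```

```text
(np.float64(323.5), np.float64(206.5)) 310 337 194 219 569
[452.70762104 199.74513737  84.        ]
t 4.99 p [453.2 199.9  54.5] r [ 1.247  1.185 -1.245] F [0.1 0.2 0.3] g 0.997
```

View pics/b2.png

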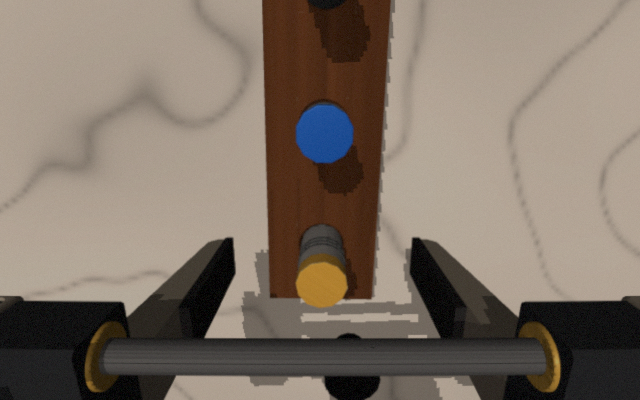

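```bash
python3 - <<'E'
from h import *
P=atz((321.5,284),'wrist',84);print(P)
grip(0.0,30);st()
o=robot.observe();p=o['tcp_pos']
robot.hold(.1);save('b3','wrist')
robot.servo_line([p[0],p[1],p[2]+40],feed=80)
st();save('b4','wrist')
robot.servo_line([p[0],p[1],190],feed=200)
E
```

```text
[452.9272749  201.13427301  84.        ]
t 6.09 p [452.8 199.7  54. ] r [ 1.246  1.185 -1.246] F [ 0.5 -0.4  0.3] g 0.244
t 6.89 p [452.6 199.8  94.1] r [ 1.246  1.185 -1.246] F [ 0.1 -0.7 -2.4] g 0.243
```

View pics/b4.png

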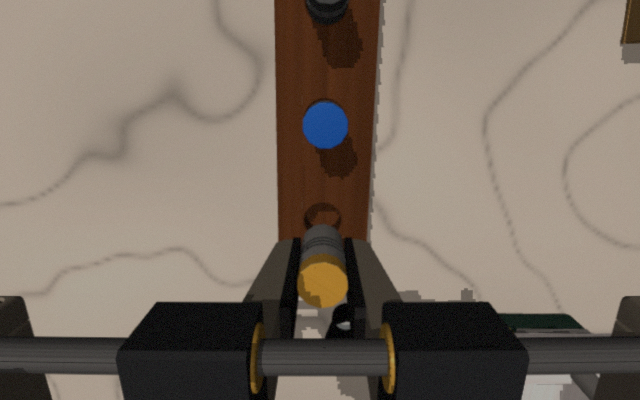

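```bash
python3 - <<'E'
from h import *
P=atz((323,281),'wrist',0)
R=down(-.05).as_rotvec()
robot.movep([600,-25,200],R)
robot.hold(.15)
save('c1','wrist')
i=viewer.camera_info('wrist');np.save('c1.npy',i,allow_pickle=True);st()
for n in ['bush_mouth','slide_knob','ram_face','lever_pivot','lever_grip','cone_pusher']: print(n,loc(n,'wrist')[:2])
print(proj((617,-14,88),'wrist'),proj((629,89,106),'wrist'))
E
```

```text
t 8.82 p [599.7 -23.  199.9] r [ 1.244  1.187 -1.244] F [-0.2  0.2 -1.3] g 0.239
bush_mouth [(0.9, array([612.2, -14.2,  88.5]))]
slide_knob [(0.83, array([624.3,  88.3, 103. ]))]
ram_face [(0.37, array([624.3,  90. , 103. ]))]
lever_pivot [(0.65, array([627.2,  88.1, 104.5]))]
lever_grip []
cone_pusher [(0.61, array([596.7, -18.1, 166.7]))]
[342.52099792 183.83582454] [356.4796149  42.9388667]
```

View pics/c1.png

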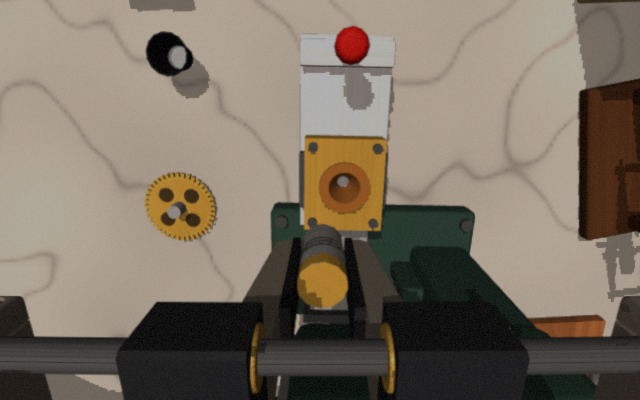

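```bash
python3 - <<'E'
import cv2
im=cv2.imread('pics/c1.png');c=im[130:240,290:400];cv2.imwrite('pics/c1z.png',cv2.resize(c,None,fx=6,fy=5.4,interpolation=cv2.INTER_NEAREST))
E
```

```text
(no output)
```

View pics/c1z.png

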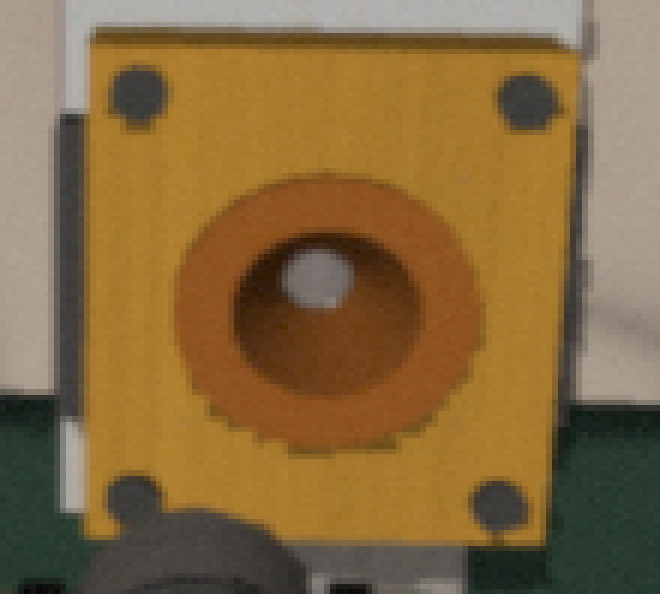

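```bash
python3 - <<'E'
from h import *
i=np.load('c1.npy',allow_pickle=True).item()
for z in (84,88,92): print(z,atz((344.6,187.9),'wrist',z,i))
for z in (105,110,117): print('knob',z,atz((352,45),'wrist',z,i))
print('cap',atz((323.5,280),'wrist',230,i))
# pusher cap centre rel to TCP
im=cv2.imread('pics/c1.png').astype(int);b,g,r=im[:,:,0],im[:,:,1],im[:,:,2]
m=(r>150)&(g<70)&(b<70);m[:,:320]=0;m[:,390:]=0;m[90:]=0
ys,xs=np.nonzero(m);print('knob px',xs.mean(),ys.mean(),xs.min(),xs.max(),ys.min(),ys.max())
m=(r-b>60)&(r>120);m[:,:295]=0;m[:,355:]=0;m[:245]=0;m[310:]=0
ys,xs=np.nonzero(m);print('cap px',xs.mean(),ys.mean(),xs.min(),xs.max(),ys.min(),ys.max())
print(atz((xs.mean(),ys.mean()),'wrist',230,i))
im=cv2.imread('pics/a_top.png').astype(int)
it=viewer.camera_info('top')
for z in (84,88,92):print('top',atz((190+407/3,110+185/3),'top',z,it))
E
```

```text
84 [618.42765616 -16.67754269  84.        ]
88 [618.21808113 -15.63622556  88.        ]
92 [618.00850609 -14.59490843  92.        ]
knob 105 [625.39286895  89.72959202 105.        ]
knob 110 [624.97810969  89.11905219 110.        ]
knob 117 [624.39744673  88.26429643 117.        ]
cap [600.42255598 -19.56863079 230.        ]
knob px 351.0067226890756 41.411764705882355 338 364 27 55
cap px 324.8974867724868 282.3478835978836 299 347 262 307
[600.978823   -20.74039822 230.        ]
top [617.65603877 -16.49483329  84.        ]
top [617.26352125 -16.48391368  88.        ]
top [616.87100373 -16.47299407  92.        ]
```

```bash
python3 - <<'E'
from h import *
a=[robot.observe()['tcp_pos'] for _ in range(5)];print(np.round(a,1))
R=down(-.05).as_rotvec()
X,Y=617.6,-17.5
robot.movep([X,Y,160],R)
robot.servo_line([X,Y,125],feed=120)
robot.hold(.1);o=st();save('d1','wrist')
i=viewer.camera_info('wrist');np.save('d1.npy',i,allow_pickle=True)
b=o['contact_force']
z=125
robot.servo_line([X,Y,110],feed=60);st()
E
```

```text
[[600.  -24.7 200.1]
 [600.  -24.7 200.1]
 [600.  -24.7 200.1]
 [600.  -24.7 200.1]
 [600.  -24.7 200.1]]
t 9.97 p [618.4 -17.8 126.3] r [ 1.247  1.184 -1.245] F [-0.1 -0.7 -1.6] g 0.242
t 10.42 p [617.2 -17.5 109.4] r [ 1.245  1.186 -1.247] F [-0.1 -0.2 -1.7] g 0.238
```

View pics/d1.png

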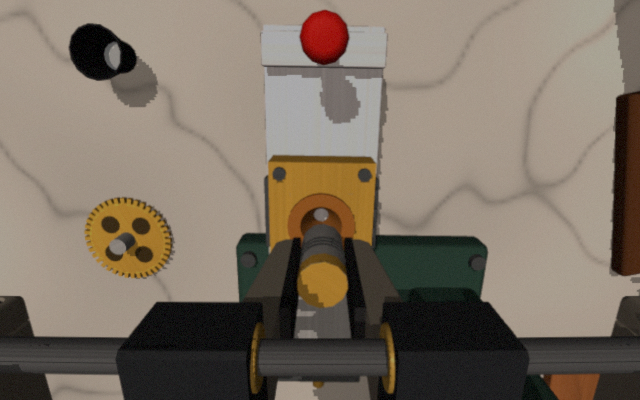

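```bash
python3 - <<'E'
from h import *
X,Y=617.6,-17.5
f=lambda: np.mean([robot.observe()['contact_force'] for _ in range(3)],0)
for z in np.arange(108,95,-1.5):
    robot.servo_line([X,Y,z],feed=30); F=f(); print(z,np.round(F,1))
    if F[2]>3 or np.hypot(F[0],F[1])>5: break
st();save('d2','wrist')
E
```

```text
108.0 [-0.1  0.2 -2. ]
106.5 [ 0.2  0.1 -1. ]
105.0 [ 0.   2.3 -0.2]
103.5 [0.1 3.1 1.6]
102.0 [-1.3  3.2  3.1]
t 11.67 p [617.6 -17.4 102.2] r [ 1.246  1.185 -1.246] F [-1.3  3.2  3.1] g 0.244
```

View pics/d2.png

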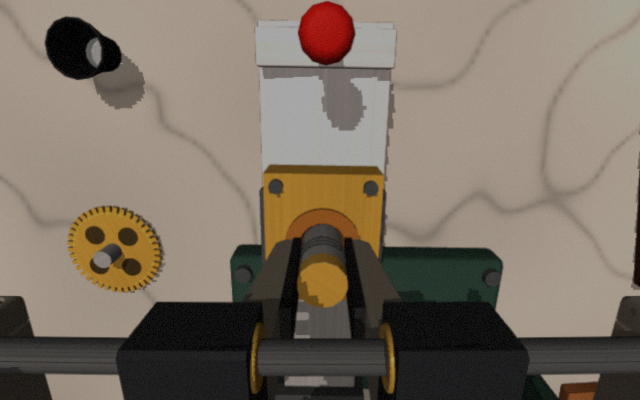

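```bash
python3 - <<'E'
from h import *
f=lambda: np.mean([robot.observe()['contact_force'] for _ in range(3)],0)
X,Y,z=617.6,-17.5,102.
for k in range(8):
    F=f(); print(np.round([X,Y,z],1),np.round(F,1))
    if F[2]>4 and abs(F[1])<2 and abs(F[0])<2: break
    if F[1]>1.5: Y+=.7
    elif F[1]<-1.5: Y-=.7
    if F[0]>1.2: X+=.5
    elif F[0]<-1.2: X-=.5
    if F[2]<3.5: z-=.8
    robot.servo_line([X,Y,z],feed=30)
st()
E
```

```text
[617.6 -17.5 102. ] [-0.7  2.1  3.6]
[617.6 -16.8 102. ] [-1.4  2.   4.2]
t 11.97 p [617.7 -17.3 102.2] r [ 1.246  1.184 -1.246] F [-1.4  2.   4.2] g 0.246
```

```bash
python3 - <<'E'
from h import *
o=st()
grip(0.45)
robot.hold(.2);st();save('e1','wrist')
p=o['tcp_pos']
robot.servo_line([p[0],p[1],150],feed=100)
robot.servo_line([p[0],p[1],235],feed=250)
robot.movep([600,-25,235],down(-.05).as_rotvec())
robot.hold(.1);save('e2','wrist');np.save('e2.npy',viewer.camera_info('wrist'),allow_pickle=True);save('e3','scene');save('e4','top')
for n in ['cone_pusher_center','bush_mouth','slide_knob']: print(n,loc(n,'wrist')[:1])
st()
E
```

```text
t 11.97 p [617.7 -17.3 102.2] r [ 1.246  1.184 -1.246] F [-1.4  2.   4.2] g 0.246
t 12.63 p [617.6 -16.8 102. ] r [ 1.246  1.185 -1.246] F [-0.9 -0.7 -0.2] g 0.45
cone_pusher_center [(0.82, array([617.4, -16.4,  98.3]))]
bush_mouth [(0.69, array([614.9, -16.2,  87.8]))]
slide_knob [(0.89, array([625.9,  87.3, 103.3]))]
t 14.46 p [600.2 -24.8 234.8] r [ 1.245  1.185 -1.246] F [0.1 0.5 0.5] g 0.448
```

View pics/e2.png

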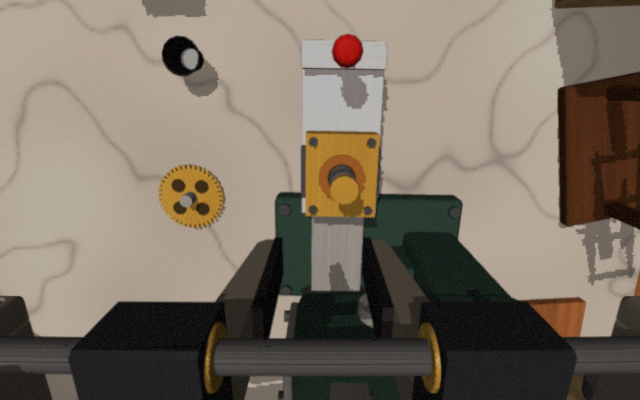

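View pics/e3.png

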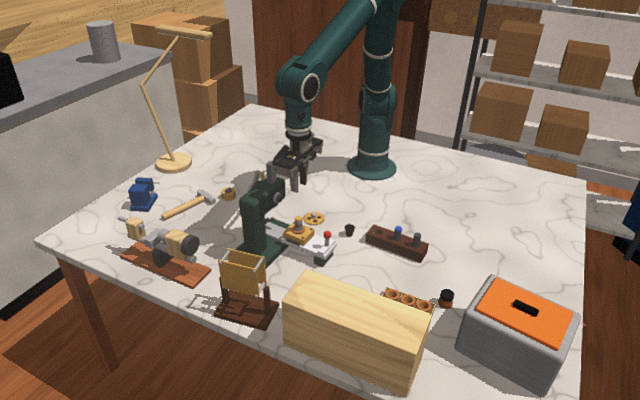

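```bash
python3 - <<'E'
from h import *
i=np.load('e2.npy',allow_pickle=True).item()
print(atz((344.5,191.5),'wrist',131.5,i), atz((347,51),'wrist',107,i))
# slide axis: near/far edge points of slide on its top surface and press base edges
for z in (70,): 
  for p in [(303,70),(303,130),(383,70),(379,130)]: print(p,np.round(atz(p,'wrist',z,i),1))
  for p in [(312,218),(311,290),(364,218),(362,290)]: print('base ',p,np.round(atz(p,'wrist',60,i),1))
print([np.round(proj(x,'wrist',i)) for x in [(618,-16,131.5),(618,-16,98)]])
E
```

```text
[617.99881065 -17.82826754 131.5       ] [624.75585757  87.83855164 107.        ]
(303, 70) [588.1  78.1  70. ]
(303, 130) [584.8  25.9  70. ]
(383, 70) [658.5  74.7  70. ]
(379, 130) [654.7  22.5  70. ]
base  (312, 218) [587.7 -63.6  60. ]
base  (311, 290) [ 581.9 -146.1   60. ]
base  (364, 218) [640.6 -66.2  60. ]
base  (362, 290) [ 637.2 -148.8   60. ]
[array([344., 189.]), array([342., 180.])]
```

```bash
python3 - <<'E'
from h import *
th=-.062;R=down(th).as_rotvec();u=np.array([-np.sin(th),np.cos(th),0])
K=np.array([624.8,88,0])
f=lambda: np.mean([robot.observe()['contact_force'] for _ in range(3)],0)
S=K+45*u
robot.movep([S[0],S[1],200],R); grip(0.0,30)
robot.servo_line([S[0],S[1],93],feed=200)
F0=f();print(np.round(F0,1))
p=lambda s:[K[0]+s*u[0],K[1]+s*u[1],93]
robot.servo_line(p(28),feed=80);print(np.round(f(),1))
s=28
while s>18:
    s-=2; robot.servo_line(p(s),feed=40);F=f();print(s,np.round(F,1))
    if F@u>2: break
st();save('f1','wrist')
E
```

```text
[-0.2  0.3  0.1]
[ 0.1 -0.4 -0.1]
26 [ 0.2 -0.7 -0.1]
24 [ 0.1 -0.3 -0.8]
22 [-0.3 -0.4  0.7]
20 [ 0.7  1.6 -0.3]
18 [-0.   2.2 -0.5]
t 18.18 p [625.9 106.4  93. ] r [ 1.255  1.18  -1.254] F [-0.   2.2 -0.5] g 0.003
```

View pics/f1.png

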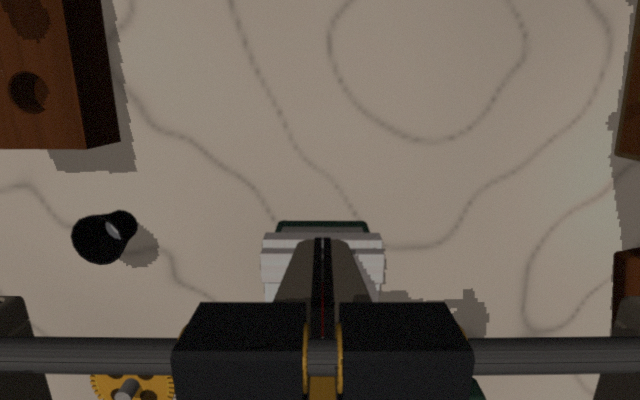

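```bash
python3 - <<'E'
from h import *
th=-.062;u=np.array([-np.sin(th),np.cos(th),0])
K=np.array([624.8,88,0])
f=lambda: np.mean([robot.observe()['contact_force'] for _ in range(3)],0)
p=lambda s:[K[0]+s*u[0],K[1]+s*u[1],93]
robot.servo_line(p(-30),feed=45);print(np.round(f(),1))
robot.servo_line(p(-88),feed=45);print(np.round(f(),1))
s=-88
while s>-108:
    s-=1.5; robot.servo_line(p(s),feed=30);F=f();print(s,np.round(F,1))
    if F@u>12: break
st()
E
```

```text
[ 0.3 -0.4 -0.6]
[ 1.9 22.3  2.4]
-89.5 [ 2.6 24.   1.9]
t 21.13 p [619.9  10.5  93.2] r [ 1.26   1.193 -1.243] F [ 2.6 24.   1.9] g 0.008
```

```bash
python3 - <<'E'
from h import *
th=-.062;u=np.array([-np.sin(th),np.cos(th),0])
K=np.array([624.8,88,0])
p=lambda s:[K[0]+s*u[0],K[1]+s*u[1],93]
save('g0','scene')
robot.servo_line(p(-72),feed=60);st()
save('g1','scene');save('g2','top');save('g3','wrist')
for n in ['slide_knob','cone_pusher_center','bush_mouth']:
  for c in ['top','scene']: print(n,c,loc(n,c)[:2])
a=cv2.imread('pics/g1.png');cv2.imwrite('pics/g1z.png',cv2.resize(a[150:280,200:360],None,fx=4.5,fy=4.5,interpolation=3))
a=cv2.imread('pics/g0.png');cv2.imwrite('pics/g0z.png',cv2.resize(a[150:280,200:360],None,fx=4.5,fy=4.5,interpolation=3))
E
```

```text
t 21.62 p [620.   14.   92.9] r [ 1.254  1.177 -1.257] F [-0.2  0.4  0.4] g 0.003
slide_knob top [(0.93, array([620.4, -11. , 104.8]))]
slide_knob scene [(0.66, array([622.1,  -9.5, 104.9]))]
cone_pusher_center top []
cone_pusher_center scene [(0.59, array([ 613.6, -113.7,   97. ])), (0.33, array([ 611.5, -114.5,   87.5]))]
bush_mouth top [(0.59, array([634.3, 477.1,   6. ]))]
bush_mouth scene [(0.45, array([ 612.7, -114.5,   89.7]))]
```

View pics/g1z.png

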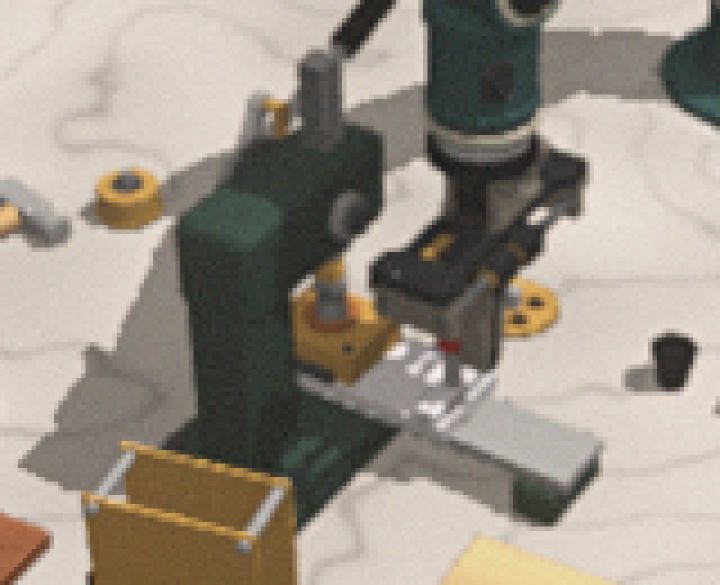

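View pics/g2.png

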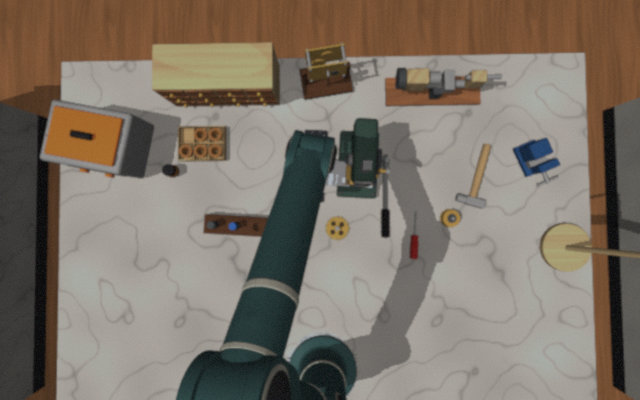

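View pics/g3.png

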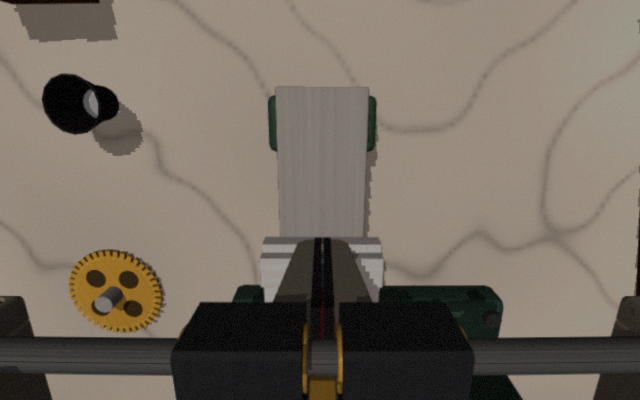

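```bash
python3 - <<'E'
from h import *
for z in (290,300,312): print('ram top',z,np.round(atz((190+532/3,110+165/3),'top',z),1))
for z in (98,): print('pusher scene',np.round(atz((200+331/4.5,150+298/4.5),'scene',z),1))
print('predicted', proj((611.5,-114,131),'scene'))
print(loc('ram_face','scene')[:2],loc('lever_pivot','top')[:2],loc('lever_grip','top')[:2],loc('lever_grip','scene')[:2])
a=cv2.imread('pics/e4.png');cv2.imwrite('pics/e4z.png',cv2.resize(a[110:250,270:420],None,fx=4,fy=4,interpolation=3))
E
```

```text
ram top 290 [ 612.6 -117.5  290. ]
ram top 300 [ 611.4 -116.3  300. ]
ram top 312 [ 610.  -114.9  312. ]
pusher scene [ 611.1 -112.8   98. ]
predicted [272.76046179 208.05109521]
[] [(0.72, array([ 629.4, -173.3,  197. ]))] [(0.81, array([ 468. , -165.1,  254.5]))] [(0.63, array([ 469.8, -162.5,  250.7]))]
```

View pics/e4z.png

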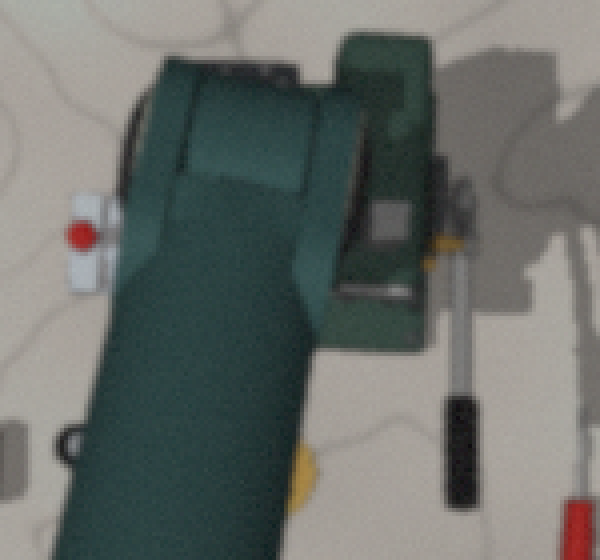

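```bash
cat >> h.py <<'E'
TH=-.062
ex=np.array([np.cos(TH),np.sin(TH),0]);ey=np.array([-np.sin(TH),np.cos(TH),0]);ez=np.array([0,0,1.])
PIV=np.array([629.3,-174.,200.])
def lev(q,back=0.,r=170.,piv=None,tilt=1.0):
    a=np.radians(20)-q; piv=PIV if piv is None else piv
    G=piv+r*(-np.cos(a)*ex+np.sin(a)*ez)
    b=a*tilt
    n=-np.sin(b)*ex-np.cos(b)*ez
    R=Ro.from_matrix(np.c_[n,ey,np.cross(n,ey)])
    return G+(19-back)*n, R.as_rotvec(), -(np.sin(a)*ex+np.cos(a)*ez)
E
python3 - <<'E'
from h import *
for px in [(385.5,222.5)]: print('grip',atz(px,'top',258))
for q in (0,.2,.4,.62):
    T,R,_=lev(q);j=kin.ik(T,R);print(q,np.round(T,1),None if j is None else np.round(j,2))
T,R,_=lev(0,80);j=kin.ik(T,R);print(np.round(T,1),None if j is None else np.round(j,2),np.round(robot.observe()['joints'],2))
E
```

```text
grip [ 471.24514706 -164.48439703  258.        ]
0 [ 463.4 -163.7  240.3] [0.09 0.38 0.18 1.73 0.   1.38 1.78]
0.2 [ 458.7 -163.4  206.5] [ 0.09  0.28  0.2   1.91 -0.03  1.1   1.81]
0.4 [ 460.8 -163.5  172.4] [ 0.1   0.22  0.21  2.08 -0.08  0.8   1.86]
0.62 [ 470.9 -164.2  136.2] [ 0.2   0.21  0.12  2.24 -0.22  0.45  2.01]
[ 490.7 -165.4  315.5] [0.07 0.36 0.2  1.58 0.   1.55 1.78] [-0.43  0.59  0.48  1.79 -0.35  0.84  0.15]
```

```bash
python3 - <<'E'
from h import *
o=robot.observe();p=o['tcp_pos']
robot.servo_line([p[0]+1,p[1]+20,93],feed=120)
robot.servo_line([p[0]+1,p[1]+20,200],feed=300)
robot.movep([480,30,330],down(TH).as_rotvec())
T,R,_=lev(0,90)
grip(0.7)
robot.movep(T,R)
robot.hold(.15);st();save('k1','wrist');i=viewer.camera_info('wrist');np.save('k1.npy',i,allow_pickle=True)
print(loc('lever_grip','wrist')[:2],loc('lever_pivot','wrist')[:2],loc('ram_face','wrist')[:1],loc('ratchet','wrist')[:1])
for r in (134,170,206): 
    a=np.radians(20);G=PIV+r*(-np.cos(a)*ex+np.sin(a)*ez);print(proj(G,'wrist',i))
save('k2','scene')
a=cv2.imread('pics/k2.png');cv2.imwrite('pics/k2z.png',cv2.resize(a[150:280,200:360],None,fx=4.5,fy=4.5,interpolation=3))
print(loc('cone_pusher_center','scene')[:1],loc('slide_knob','scene')[:1],loc('slide_knob','top')[:1],loc('bush_mouth','scene')[:1])
E
```

```text
t 26.88 p [ 494.2 -165.2  325. ] r [ 0.059  1.919 -0.041] F [-0.1 -0.4  0.5] g 0.702
[(0.93, array([ 469.5, -164.2,  252.7]))] [] [(0.58, array([ 425.2, -295.9,   -5. ]))] []
[320.7387399  258.53381559]
[320.73743732 212.22063827]
[320.73711702 161.98482214]
[(0.67, array([ 467.9, -162. ,  251.4]))] [(0.58, array([621.9,  -7.4, 106.3]))] [(0.93, array([620.4, -11. , 104.8]))] [(0.37, array([ 612.5, -114.4,   86.9]))]
```

View pics/k1.png

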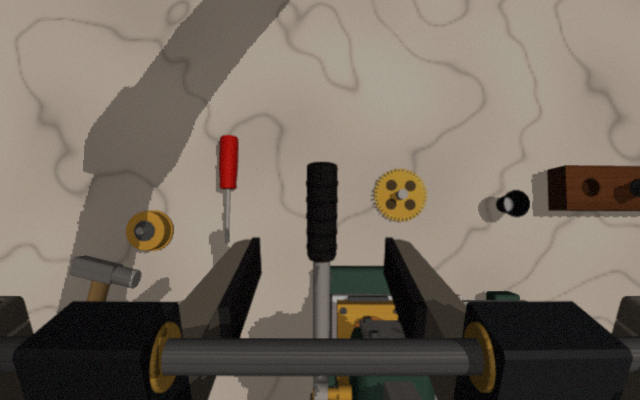

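View pics/k2z.png

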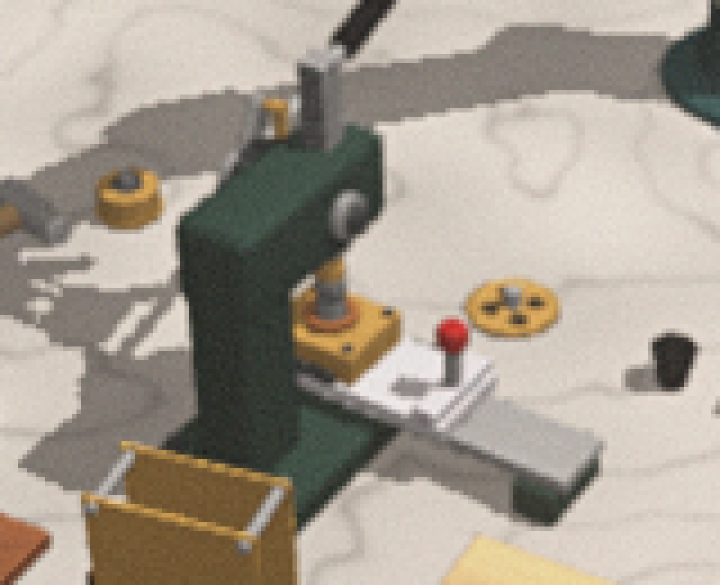

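```bash
cat >> h.py <<'E'
def fo(q):
    o=robot.observe();T,R,d=lev(q)
    F=np.array(o['contact_force']); 
    Rm=Ro.from_rotvec(o['tcp_rot']).as_matrix(); G=np.array(o['tcp_pos'])-19*Rm[:,0]-PIV
    qa=np.radians(20)-np.arctan2(G[2],-(G@ex))
    rad=-(np.cos(np.radians(20)-q)*ex)+np.sin(np.radians(20)-q)*ez
    return -F@d, F@rad, F@ey, qa, np.hypot(G[2],G@ex), o['t']
def go(q,feed=80):
    T,R,_=lev(q); robot.servo_line(T,feed=feed,rotation=R)
E
python3 - <<'E'
from h import *
T,R,_=lev(0,0)
robot.servo_line(T,feed=100,rotation=R);st()
grip(0.0,45);robot.hold(.1);st()
save('l1','wrist')
print(np.round(fo(0),3))
for q in np.arange(.03,.19,.03):
    go(q);print(round(q,3),np.round(fo(q),3))
E
```

```text
t 28.43 p [ 463.9 -163.9  240.8] r [ 0.059  1.918 -0.042] F [-0.1 -1.   0.1] g 0.699
t 29.27 p [ 463.4 -163.7  240.3] r [ 0.06   1.919 -0.042] F [ 0.4  0.5 -0. ] g 0.228
[ 3.6500e-01 -6.1500e-01  7.7000e-02 -0.0000e+00  1.6998e+02  2.9317e+01]
0.03 [-3.85900e+00 -1.78400e+00 -6.83000e-01  3.20000e-02  1.69981e+02
  2.95670e+01]
0.06 [-3.60900e+00 -2.34800e+00 -1.98000e-01  6.00000e-02  1.69982e+02
  2.98170e+01]
0.09 [-3.72900e+00 -1.82800e+00 -5.90000e-01  9.00000e-02  1.69952e+02
  3.00670e+01]
0.12 [-3.58500e+00 -1.75400e+00 -2.81000e-01  1.19000e-01  1.69932e+02
  3.03170e+01]
0.15 [-3.32200e+00 -3.24900e+00 -7.69000e-01  1.49000e-01  1.69934e+02
  3.05670e+01]
0.18 [-2.79900e+00 -1.93700e+00  4.00000e-02  1.78000e-01  1.69936e+02
  3.08170e+01]
```

View pics/l1.png

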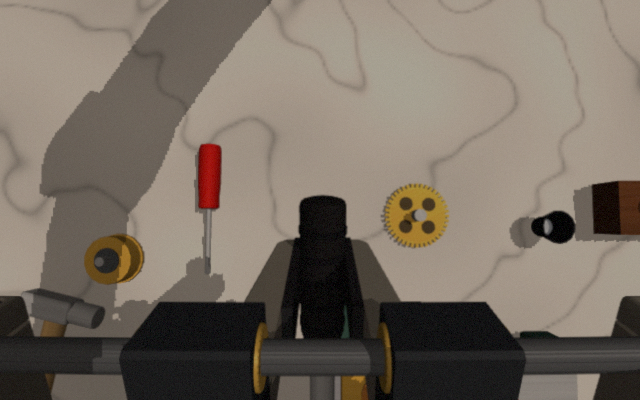

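```bash
python3 - <<'E'
from h import *
st();save('l2','wrist');save('l3','scene');print(lev(.18)[2])
a=cv2.imread('pics/l3.png');cv2.imwrite('pics/l3z.png',cv2.resize(a[130:260,200:360],None,fx=4.5,fy=4.5,interpolation=3))
E
```

```text
t 30.82 p [ 459.  -163.5  210.2] r [ 0.054  1.74  -0.045] F [ 1.4 -0.  -3.1] g 0.23
[-0.1679383   0.01042554 -0.98574238]
```

View pics/l2.png

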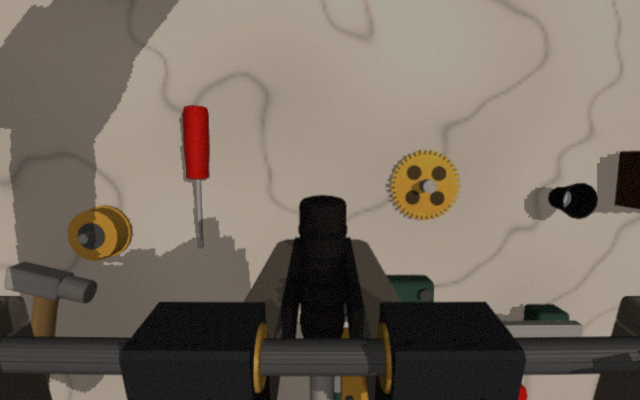

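View pics/l3z.png

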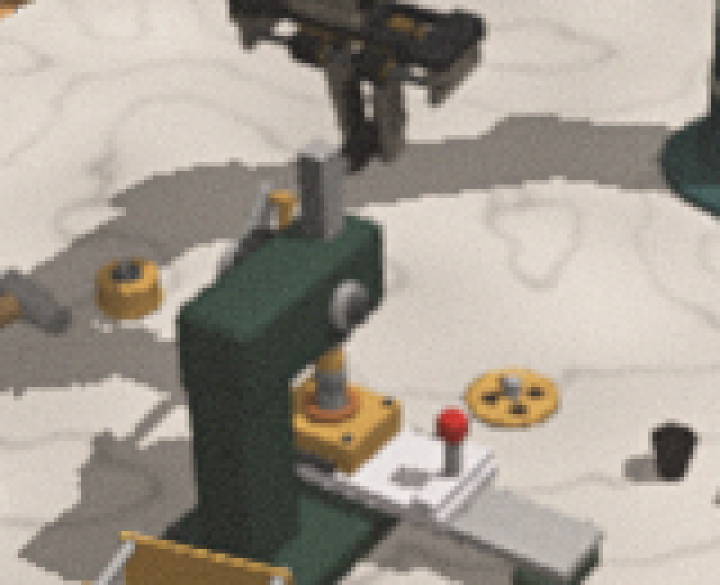

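```bash
cat >> h.py <<'E'
def down_stroke(q0,q1=0.6,step=.035,feed=70,lim=9.):
    q=q0
    while q<q1-1e-6:
        q=min(q+step,q1); go(q,feed); v=fo(q); print('%.3f Ft %.1f Fr %.1f Fy %.1f qa %.3f r %.1f t %.2f'%(q,*v))
        if v[0]>lim: return q,True
    return q,False
def up(q0):
    for q in np.linspace(q0,-.012,8)[1:]: go(q,130)
    robot.hold(.1);v=fo(-.012);print('up Ft %.1f Fr %.1f Fy %.1f qa %.3f r %.1f t %.2f'%v)
E
python3 - <<'E'
from h import *
q,s=down_stroke(.18)
print(q,s)
if not s: up(q)
save('m1','scene')
a=cv2.imread('pics/m1.png');cv2.imwrite('pics/m1z.png',cv2.resize(a[130:260,200:360],None,fx=4.5,fy=4.5,interpolation=3))
E
```

```text
0.215 Ft -2.8 Fr -1.3 Fy -0.9 qa 0.214 r 169.9 t 31.17
0.250 Ft -2.7 Fr -2.0 Fy -0.7 qa 0.249 r 169.9 t 31.42
0.285 Ft -1.6 Fr -2.5 Fy -0.1 qa 0.284 r 169.9 t 31.67
0.320 Ft -2.5 Fr -2.0 Fy -0.2 qa 0.319 r 169.9 t 31.92
0.355 Ft -3.0 Fr -1.2 Fy -1.0 qa 0.354 r 169.9 t 32.17
0.390 Ft -2.5 Fr -1.9 Fy -1.0 qa 0.389 r 169.9 t 32.42
0.425 Ft -3.0 Fr -1.7 Fy -1.1 qa 0.424 r 169.9 t 32.67
0.460 Ft -1.5 Fr -1.9 Fy -0.7 qa 0.459 r 169.9 t 32.92
0.495 Ft -2.0 Fr -1.2 Fy -1.5 qa 0.494 r 169.9 t 33.17
0.530 Ft -3.0 Fr -1.8 Fy -0.9 qa 0.529 r 169.9 t 33.42
0.565 Ft -2.4 Fr -2.0 Fy -1.5 qa 0.564 r 169.9 t 33.67
0.600 Ft 7.8 Fr 1.2 Fy 0.3 qa 0.596 r 169.9 t 33.92
0.6 False
up Ft -3.9 Fr -2.2 Fy -2.3 qa -0.005 r 170.0 t 35.88
```

View pics/m1z.png

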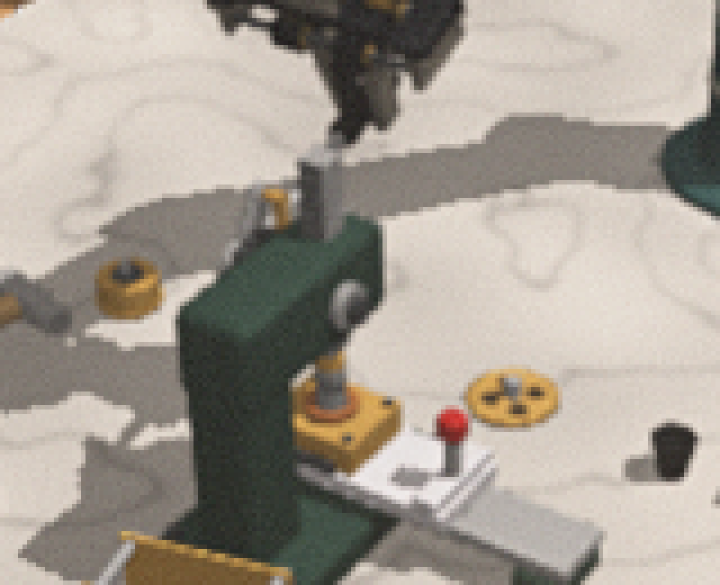

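```bash
python3 - <<'E'
from h import *
q,s=down_stroke(-.01,step=.05,q1=.14,feed=100)
if not s: q,s=down_stroke(q,step=.03,lim=9.5,q1=.595)
print(q,s)
E
```

```text
0.040 Ft -4.2 Fr -3.8 Fy -2.4 qa 0.040 r 170.0 t 36.18
0.090 Ft -3.5 Fr -3.4 Fy -2.0 qa 0.088 r 170.0 t 36.43
0.140 Ft -4.5 Fr -1.9 Fy -1.9 qa 0.138 r 170.0 t 36.68
0.170 Ft -3.8 Fr -1.9 Fy -1.6 qa 0.169 r 169.9 t 36.93
0.200 Ft -2.6 Fr -1.9 Fy -1.9 qa 0.198 r 169.9 t 37.18
0.230 Ft -1.8 Fr -1.8 Fy -1.5 qa 0.228 r 169.9 t 37.43
0.260 Ft -2.9 Fr -2.1 Fy -1.1 qa 0.259 r 169.9 t 37.68
0.290 Ft -2.5 Fr -0.6 Fy -1.3 qa 0.289 r 169.9 t 37.93
0.320 Ft -1.6 Fr -2.9 Fy -0.8 qa 0.319 r 169.9 t 38.18
0.350 Ft -3.1 Fr -2.6 Fy -1.4 qa 0.349 r 169.9 t 38.43
0.380 Ft -2.4 Fr -2.4 Fy -1.3 qa 0.379 r 169.9 t 38.68
0.410 Ft -2.5 Fr -2.7 Fy -1.7 qa 0.409 r 169.9 t 38.93
0.440 Ft -1.6 Fr -1.5 Fy -0.9 qa 0.439 r 169.9 t 39.18
0.470 Ft -3.1 Fr -1.9 Fy -2.0 qa 0.469 r 169.9 t 39.43
0.500 Ft -2.3 Fr -2.2 Fy -1.5 qa 0.499 r 169.9 t 39.68
0.530 Ft -2.1 Fr -1.6 Fy -0.4 qa 0.529 r 169.9 t 39.93
0.560 Ft -2.7 Fr -2.7 Fy -1.2 qa 0.559 r 169.9 t 40.18
0.590 Ft -1.6 Fr -1.6 Fy -2.4 qa 0.589 r 169.9 t 40.43
0.595 Ft 2.9 Fr -1.7 Fy -1.5 qa 0.594 r 169.9 t 40.68
0.595 False
```

```bash
python3 - <<'E'
from h import *
print([np.round(proj((611,-114,z),'scene'),1) for z in (312,307,302,297)])
save('n1','scene')
T=[]
for n,f in enumerate(['k2','m1','n1']):
    a=cv2.imread('pics/%s.png'%f);T.append(cv2.resize(a[150:225,250:300],None,fx=5.2,fy=7,interpolation=cv2.INTER_NEAREST))
cv2.imwrite('pics/n1z.png',np.hstack(T))
E
```

```text
[array([270.4, 159.4]), array([270.5, 160.9]), array([270.5, 162.3]), array([270.6, 163.7])]
```

View pics/n1z.png

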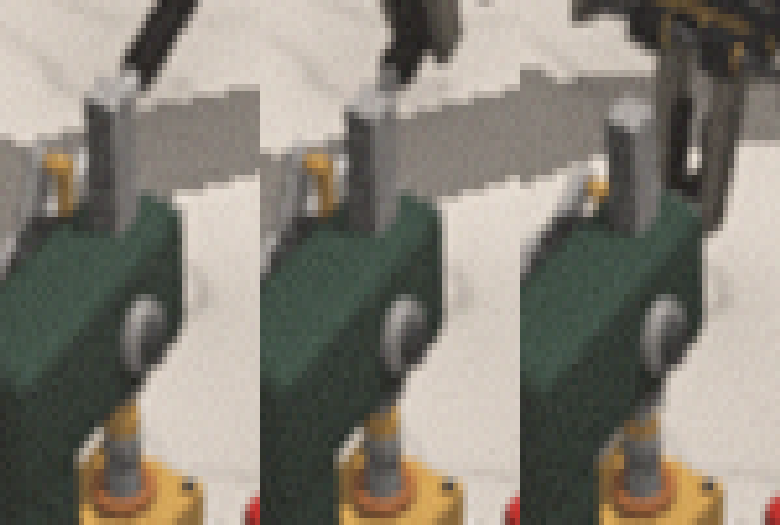

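```bash
cat >> h.py <<'E'
def up(q0):
    for q in np.linspace(q0,-.015,5)[1:]: go(q,200)
    robot.hold(.05);v=fo(-.012);print('up Ft %.1f Fr %.1f Fy %.1f qa %.3f r %.1f t %.2f'%v)
E
python3 - <<'E'
from h import *
up(.595)
q,s=down_stroke(-.01,step=.1,q1=.19,feed=120)
if not s: q,s=down_stroke(q,step=.03,lim=9,q1=.59)
print(q,s)
E
```

```text
up Ft -1.6 Fr -1.0 Fy -1.6 qa -0.008 r 170.0 t 42.10
0.090 Ft -4.6 Fr -3.8 Fy -1.8 qa 0.093 r 170.0 t 42.40
0.190 Ft -3.3 Fr -2.8 Fy -2.0 qa 0.189 r 169.9 t 42.69
0.220 Ft 0.5 Fr -2.2 Fy -2.5 qa 0.218 r 169.9 t 42.94
0.250 Ft 1.8 Fr -1.3 Fy -1.6 qa 0.248 r 169.9 t 43.19
0.280 Ft 2.6 Fr -1.3 Fy -1.6 qa 0.278 r 169.9 t 43.44
0.310 Ft 1.2 Fr -0.7 Fy -1.1 qa 0.309 r 169.9 t 43.69
0.340 Ft 2.9 Fr -1.3 Fy -1.2 qa 0.339 r 169.9 t 43.94
0.370 Ft 1.5 Fr -1.8 Fy -1.9 qa 0.369 r 169.9 t 44.19
0.400 Ft 2.1 Fr -1.7 Fy -1.1 qa 0.399 r 169.9 t 44.44
0.430 Ft 1.4 Fr -1.4 Fy -0.7 qa 0.429 r 169.9 t 44.69
0.460 Ft 2.4 Fr -1.2 Fy -1.3 qa 0.459 r 169.9 t 44.94
0.490 Ft 1.3 Fr -1.2 Fy -2.3 qa 0.489 r 169.9 t 45.19
0.520 Ft 2.2 Fr -0.8 Fy -1.4 qa 0.519 r 169.9 t 45.44
0.550 Ft 1.5 Fr -1.5 Fy -1.2 qa 0.549 r 169.9 t 45.69
0.580 Ft 2.4 Fr -1.1 Fy -1.5 qa 0.579 r 170.0 t 45.94
0.590 Ft 3.6 Fr 0.7 Fy -1.7 qa 0.589 r 170.0 t 46.19
0.59 False
```

```bash
python3 - <<'E'
from h import *
up(.59)
q,s=down_stroke(-.01,step=.1,q1=.19,feed=120)
if not s: q,s=down_stroke(q,step=.02,lim=5,q1=.58)
print(q,s)
E
```

```text
up Ft -1.6 Fr -0.7 Fy -2.1 qa -0.007 r 170.0 t 47.56
0.090 Ft -5.0 Fr -4.1 Fy -2.5 qa 0.093 r 170.0 t 47.86
0.190 Ft 1.7 Fr -2.2 Fy -2.2 qa 0.187 r 170.0 t 48.15
0.210 Ft 5.8 Fr -0.0 Fy -1.4 qa 0.206 r 170.0 t 48.40
0.21 True
```

```bash
python3 - <<'E'
from h import *
q,s=down_stroke(.21,step=.01,feed=30,lim=12.5,q1=.33)
print(q,s)
E
```

```text
0.220 Ft 7.3 Fr 0.6 Fy -0.6 qa 0.216 r 169.9 t 48.65
0.230 Ft 8.4 Fr 1.0 Fy -1.1 qa 0.226 r 170.0 t 48.90
0.240 Ft 8.5 Fr 1.5 Fy -0.8 qa 0.236 r 169.9 t 49.15
0.250 Ft 7.8 Fr 1.2 Fy -1.1 qa 0.246 r 170.0 t 49.40
0.260 Ft 8.9 Fr 1.5 Fy -1.5 qa 0.255 r 169.9 t 49.65
0.270 Ft 9.6 Fr 1.7 Fy -1.5 qa 0.265 r 170.0 t 49.90
0.280 Ft 9.5 Fr 0.3 Fy -0.4 qa 0.275 r 170.0 t 50.15
0.290 Ft 10.7 Fr 1.1 Fy -0.9 qa 0.285 r 170.0 t 50.40
0.300 Ft 10.6 Fr 2.2 Fy -0.9 qa 0.294 r 170.0 t 50.65
0.310 Ft 11.4 Fr 2.0 Fy -0.7 qa 0.304 r 170.0 t 50.90
0.320 Ft 10.8 Fr 1.8 Fy -0.4 qa 0.314 r 170.0 t 51.15
0.330 Ft 11.7 Fr 2.0 Fy -1.2 qa 0.324 r 170.0 t 51.40
0.33 False
```

```bash
python3 - <<'E'
from h import *
q,s=down_stroke(.33,step=.02,feed=50,lim=13.,q1=.43)
print(q,s)
save('p1','wrist');save('p2','scene')
E
python3 - <<'E'
import cv2,numpy as np
T=[]
for f in ['m1','n1','p2']:
    a=cv2.imread('pics/%s.png'%f);T.append(cv2.resize(a[150:225,250:300],None,fx=5.2,fy=7,interpolation=cv2.INTER_NEAREST))
cv2.imwrite('pics/p2z.png',np.hstack(T))
E
```

```text
0.350 Ft 12.0 Fr 3.0 Fy -1.6 qa 0.344 r 170.0 t 51.65
0.370 Ft 12.2 Fr 1.8 Fy -1.1 qa 0.364 r 170.0 t 51.90
0.390 Ft 14.1 Fr 2.2 Fy -1.7 qa 0.384 r 170.0 t 52.15
0.39000000000000007 True
```

View pics/p2z.png

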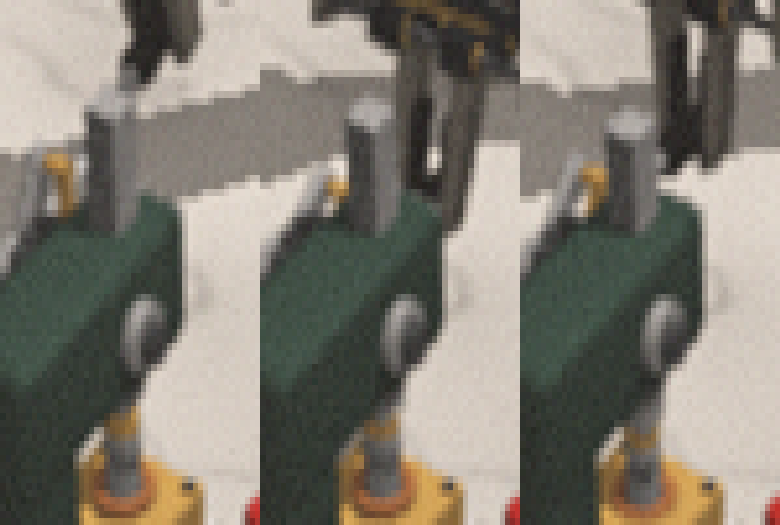

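View pics/p1.png

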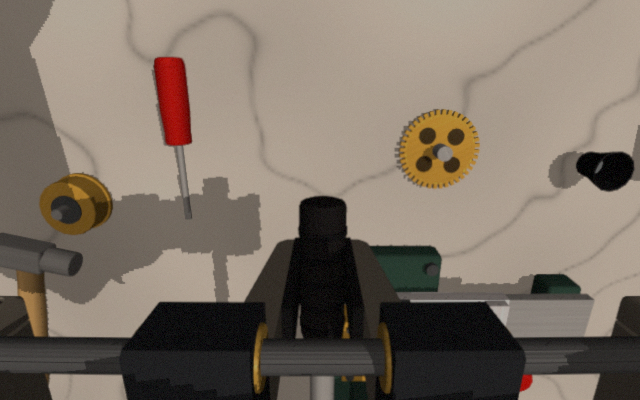

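```bash
python3 - <<'E'
from h import *
robot.hold(.15);print(np.round(fo(.39),2))
q,s=down_stroke(.39,step=.012,feed=40,lim=16.,q1=.45)
print(q,s)
E
```

```text
[ 14.32   3.3   -0.75   0.38 169.96  52.4 ]
0.402 Ft 14.7 Fr 3.3 Fy 0.0 qa 0.395 r 170.0 t 52.65
0.414 Ft 16.1 Fr 3.0 Fy -0.2 qa 0.407 r 170.0 t 52.90
0.41400000000000003 True
```

```bash
python3 - <<'E'
from h import *
save('r1','wrist');save('r2','scene')
T=[]
for f in ['l2','p1','r1']:
    a=cv2.imread('pics/%s.png'%f);T.append(cv2.resize(a[180:400,270:380],None,fx=2.3,fy=2.3,interpolation=3))
cv2.imwrite('pics/r1z.png',np.hstack(T))
T=[]
for f in ['n1','p2','r2']:
    a=cv2.imread('pics/%s.png'%f);T.append(cv2.resize(a[150:225,250:300],None,fx=5.2,fy=7,interpolation=cv2.INTER_NEAREST))
cv2.imwrite('pics/r2z.png',np.hstack(T))
print(np.round(fo(.414),2))
E
```

```text
[ 1.6030e+01  3.2300e+00 -1.5000e-01  4.1000e-01  1.6999e+02  5.3000e+01]
```

View pics/r1z.png

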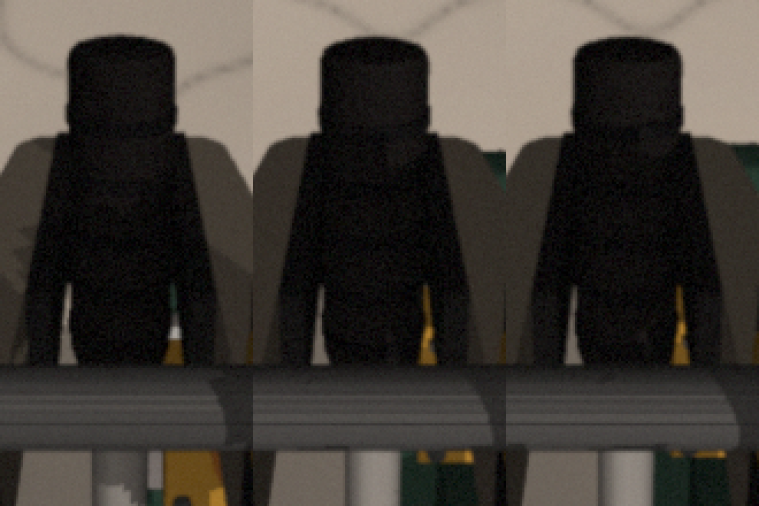

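View pics/r2z.png

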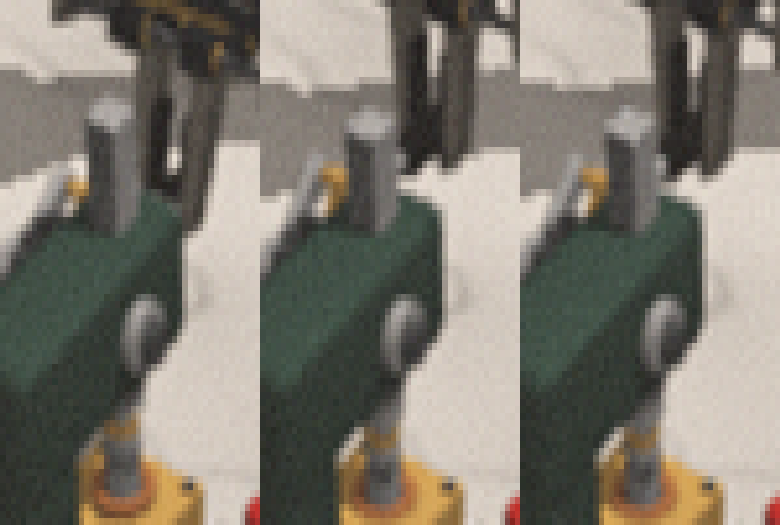

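```bash
python3 - <<'E'
from h import *
q,s=down_stroke(.414,step=.008,feed=30,lim=17.6,q1=.47)
print(q,s)
E
```

```text
0.422 Ft 16.7 Fr 4.9 Fy -1.4 qa 0.414 r 170.0 t 53.25
0.430 Ft 17.3 Fr 3.7 Fy -0.3 qa 0.423 r 170.0 t 53.50
0.438 Ft 17.1 Fr 3.8 Fy 0.1 qa 0.431 r 170.0 t 53.75
0.446 Ft 18.7 Fr 2.7 Fy -0.3 qa 0.439 r 170.0 t 54.00
0.446 True
```

```bash
python3 - <<'E'
from h import *
robot.hold(.4);print(np.round(fo(.446),2))
up(.446)
q,s=down_stroke(-.015,step=.015,feed=50,lim=13.5,q1=.13)
print(q,s)
E
```

```text
[ 18.41   4.1   -0.69   0.44 169.99  54.4 ]
up Ft -2.2 Fr -1.8 Fy -1.7 qa -0.007 r 170.0 t 55.58
0.000 Ft -5.0 Fr -4.3 Fy -3.2 qa 0.004 r 170.0 t 55.83
0.015 Ft -3.2 Fr -4.1 Fy -2.7 qa 0.016 r 170.0 t 56.08
0.030 Ft -2.9 Fr -3.0 Fy -2.5 qa 0.031 r 170.0 t 56.33
0.045 Ft -3.4 Fr -2.3 Fy -2.9 qa 0.045 r 170.0 t 56.58
0.060 Ft -3.5 Fr -3.3 Fy -2.5 qa 0.061 r 170.0 t 56.83
0.075 Ft -4.1 Fr -2.9 Fy -2.0 qa 0.076 r 170.0 t 57.08
0.090 Ft -2.9 Fr -3.2 Fy -2.2 qa 0.090 r 170.0 t 57.33
0.105 Ft -2.4 Fr -3.3 Fy -2.4 qa 0.105 r 169.9 t 57.58
0.120 Ft -2.2 Fr -3.0 Fy -2.9 qa 0.120 r 170.0 t 57.83
0.130 Ft -1.6 Fr -1.8 Fy -2.1 qa 0.130 r 170.0 t 58.08
0.13 False
```

```bash
python3 - <<'E'
from h import *
q,s=down_stroke(.13,step=.03,feed=90,lim=6,q1=.41)
if q<.42: q,s=down_stroke(q,step=.01,feed=40,lim=15.5,q1=min(q+.08,.5))
print(q,s)
E
```

```text
0.160 Ft -3.8 Fr -3.6 Fy -3.2 qa 0.160 r 170.0 t 58.33
0.190 Ft -2.1 Fr -2.5 Fy -2.1 qa 0.188 r 169.9 t 58.58
0.220 Ft 1.4 Fr -0.7 Fy -2.2 qa 0.217 r 170.0 t 58.83
0.250 Ft 3.7 Fr 0.1 Fy -1.0 qa 0.247 r 169.9 t 59.08
0.280 Ft 6.4 Fr 0.2 Fy -0.6 qa 0.276 r 170.0 t 59.33
0.290 Ft 7.1 Fr 1.2 Fy -0.8 qa 0.285 r 169.9 t 59.58
0.300 Ft 9.7 Fr 1.8 Fy -0.3 qa 0.295 r 170.0 t 59.83
0.310 Ft 10.4 Fr 2.1 Fy 0.0 qa 0.304 r 170.0 t 60.08
0.320 Ft 11.0 Fr 1.9 Fy -0.9 qa 0.314 r 170.0 t 60.33
0.330 Ft 11.8 Fr 1.6 Fy -1.4 qa 0.323 r 169.9 t 60.58
0.340 Ft 12.0 Fr 2.1 Fy -0.1 qa 0.333 r 169.9 t 60.83
0.350 Ft 12.2 Fr 3.8 Fy -0.1 qa 0.343 r 170.0 t 61.08
0.360 Ft 12.4 Fr 3.2 Fy -0.7 qa 0.353 r 170.0 t 61.33
0.36000000000000004 False
```

```bash
python3 - <<'E'
from h import *
go(.372,40);robot.hold(.5);print(np.round(fo(.372),2))
up(.372)
grip(0.5)
T,R,_=lev(0,95)
robot.servo_line(T,feed=250,rotation=R)
st();save('s1','wrist');save('s2','scene');save('s3','top')
print(loc('lever_grip','wrist')[:1],loc('cone_pusher_center','scene')[:1],loc('bush_mouth','scene')[:1])
for f,c in (('s2',(150,225,250,300)),('k2',(150,225,250,300))): pass
T=[cv2.resize(cv2.imread('pics/%s.png'%f)[150:225,250:300],None,fx=5.2,fy=7,interpolation=cv2.INTER_NEAREST) for f in ('k2','n1','s2')]
cv2.imwrite('pics/s2z.png',np.hstack(T))
E
```

```text
[ 14.76   2.74  -0.17   0.37 169.96  62.08]
up Ft -2.8 Fr -1.6 Fy -2.0 qa -0.007 r 170.0 t 63.17
t 64.23 p [ 495.8 -165.7  329.6] r [ 0.06   1.919 -0.042] F [ 0.  -0.1 -0.6] g 0.502
[(0.92, array([ 470.9, -161.7,  254.3]))] [(0.65, array([ 613.6, -116. ,   94.5]))] [(0.63, array([ 613.2, -116.7,   83.7]))]
```

View pics/s2z.png

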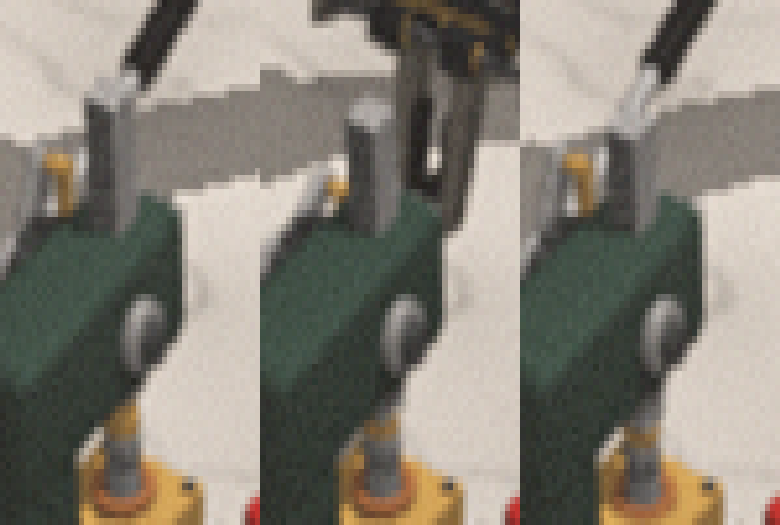

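View pics/s1.png

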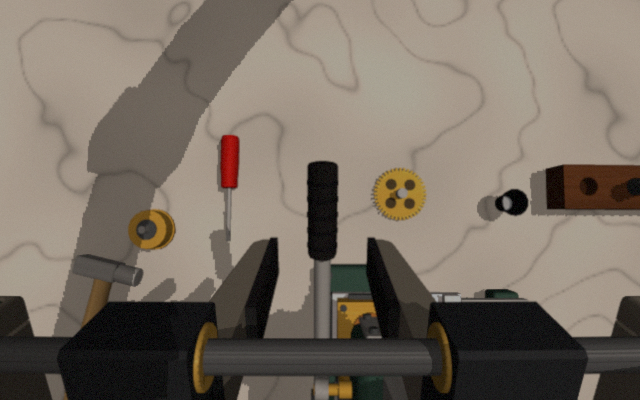

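```bash
python3 - <<'E'
from h import *
robot.job_done();st()
E
```

```text
the job is handed in; nothing more can be done
the job is handed in; nothing more can be done
```

I finished the pressing job and handed it in at about 64.5 s of the 72 s. I'm fairly confident the bush is fully home, but I did not measure its flange gap directly.

- **Pusher:** I took the brass-capped pusher from the stand and set it nose down in the bush's mouth. After I let go, it stood upright and seated in the pictures.
- **Slide:** I pushed the knob until it came up against something solid, at about 24 N. That took about 99 mm of travel rather than 115 mm. The pusher then sat within about 2–3 mm of the ram's axis as I estimated it from the pictures and the lever pivot, so I took this to be the slide's stop.
- **Lever:** I held the grip and made three full strokes. The third pressed the bush along its whole driving travel.
- **Firm lean:** On the fourth stroke the force climbed part-way down. I leaned at 12 to 18.7 N, then raised the lever.
- **Check stroke:** A fifth stroke gave the same force at the same lever angles, with a final lean of 14.8 N. I took this as the ram being solid with the bush home.
- **Left at the end:** The lever was raised and released with the gripper clear of it, and the pusher still stood under the ram. I disturbed nothing else that I could see.

**Checks that were uncertain:**
- The force at the solid point rose over about 30 mm of grip travel, not the 10 mm described.
- The wrist force read about −3 N when the lever was moving freely, where about +4 N was expected. If that offset also held under load, the fourth-stroke lean may have been nearer 25 N. That is above the lean you asked for, but below the 32 N that marks the work.
- The only reading on the bush itself is the trained network's mouth height. It dropped from about 88 mm to 84 mm, which fits the bush being home but is only good to about 4 mm.

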